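Empty the offcut tray and hold it over its stand

TASK

Lift the scoop tray off its stand by its arch handle with all five offcuts aboard, and tip it over the grey scrap bin until every offcut lies in the bin. Then bring the empty tray back and hold it level and still straight over the middle of its stand, about 12 cm above it, so that I can brush the stand clean: finish while still holding the tray there, and leave the pot, the glue bottle and the tape measure where they stand.

Things in the scene. Friction and masses are not known exactly. Their poses are not given: they have to be found in the camera images.
- tray: plywood scoop tray, 180 (x) by 140 (y) mm, 0.18-0.35 kg, origin at the centre of its underside, z up. Floor 5 mm thick; 6 mm walls, tops 35 mm above the underside, on the +x end and both y sides; the -x end is an open mouth with no lip: the load slides out there when tipped mouth-down far enough (friction varies). Starts level on the stand, mouth roughly towards the robot
- tray_bar (a point): centre of the tray's arch handle, a straight bar along the tray's y over its middle: 14 mm thick (tray x), 24 mm tall, centre 79 mm above the tray's underside (x = y = 0), 128 mm clear between its end posts (30 mm wide); open space before, behind and above it. Same axes as the tray
- stand: low riser of white board fixed to the bench, top 200 (x) by 160 (y) mm, its top face 60 mm above the bench; origin at the bench under its centre. It is on the robot's left or right
- bin: grey plastic scrap bin fixed to the bench, open on top, 210 by 210 mm outside, 100 mm tall, walls and floor 6 mm; origin at the centre of its underside, z up. It is on the other side from the stand
- block_a: offcut of white board, 36 x 26 x 20 mm high, 20 g, lying loose in the tray at the start; origin at the centre of its underside
- block_b: offcut of white board, same as block_a, lying loose in the tray at the start; origin at the centre of its underside
- plug_a: dark wooden plug, a cylinder 24 mm across and 20 mm high, standing, 20 g, lying loose in the tray at the start; origin at the centre of its underside
- plug_b: wooden plug, same as plug_a, lying loose in the tray at the start; origin at the centre of its underside
- wedge: stepped offcut of white board, 30 x 30 mm, 12 mm high on one half and 22 mm on the other, 20 g, lying loose in the tray at the start; origin at the centre of its underside
- pot: bystander: dark steel pencil pot, 76 mm across the rim, 100 mm tall, standing loose on the bench beyond the work; origin at the centre of its underside
- glue: bystander: white glue bottle with black cap, 60 mm across, 170 mm tall, standing loose on the bench beyond the work; origin at the centre of its underside
- tape: bystander: black tape measure, 70 x 45 mm, 65 mm tall, standing loose on the bench between the stand and the bin; origin at the centre of its underside
Things that resemble listed ones, but are neither listed nor needed, are in the scene too. What is shaped like the block_a but blue or yellow is not meant.

How it is judged:
On the way, in this order (a step that is already met when the one before it is completed fails the run):
1. the tray is lifted at least 15 mm clear of its stand with all five offcuts in it (height (world z) of tray above 0.075 m and contact force between tray and the fingers above 0.5 N and contact force between tray and stand below 0.1 N and x of block_a in the frame of tray between -0.095 and 0.095 m and y of block_a in the frame of tray between -0.07 and 0.07 m and z of block_a in the frame of tray between 0 and 0.04 m and x of block_b in the frame of tray between -0.095 and 0.095 m and y of block_b in the frame of tray between -0.07 and 0.07 m and z of block_b in the frame of tray between 0 and 0.04 m and x of plug_a in the frame of tray between -0.095 and 0.095 m and y of plug_a in the frame of tray between -0.07 and 0.07 m and z of plug_a in the frame of tray between 0 and 0.04 m and x of plug_b in the frame of tray between -0.095 and 0.095 m and y of plug_b in the frame of tray between -0.07 and 0.07 m and z of plug_b in the frame of tray between 0 and 0.04 m and x of wedge in the frame of tray between -0.095 and 0.095 m and y of wedge in the frame of tray between -0.07 and 0.07 m and z of wedge in the frame of tray between 0 and 0.04 m), for 0.1 s.
2. the tray is tipped (more than 14 degrees) at the bin (angle between tray's own z axis and vertical above 0.25 rad and horizontal distance between tray and bin below 0.28 m).
3. all five offcuts are in the bin (x of block_a in the frame of bin between -0.105 and 0.105 m and y of block_a in the frame of bin between -0.105 and 0.105 m and height (world z) of each of block_a, block_b, plug_a, plug_b, wedge below 0.1 m and x of block_b in the frame of bin between -0.105 and 0.105 m and y of block_b in the frame of bin between -0.105 and 0.105 m and x of plug_a in the frame of bin between -0.105 and 0.105 m and y of plug_a in the frame of bin between -0.105 and 0.105 m and x of plug_b in the frame of bin between -0.105 and 0.105 m and y of plug_b in the frame of bin between -0.105 and 0.105 m and x of wedge in the frame of bin between -0.105 and 0.105 m and y of wedge in the frame of bin between -0.105 and 0.105 m), for 0.2 s.
At the end, for the whole second after the job is handed in: The gripper still holds the tray, its underside 80 to 170 mm above the stand's top, its centre within 30 mm of the stand's centre seen from above, level within 0.1 rad and still (under 20 mm/s and 0.1 rad/s), touching neither stand nor bin; all five offcuts lie inside the bin, below its rim (all of step 3 and z of tray in the frame of stand between 0.14 and 0.23 m and horizontal distance between tray and stand below 0.03 m and angle between tray's own z axis and vertical below 0.1 rad and linear speed of tray below 0.02 m/s and angular speed of tray below 0.1 rad/s and contact force between tray and the fingers above 0.5 N and contact force between tray and stand below 0.1 N and contact force between tray and bin below 0.1 N); the arm keeps its last pose, push and grip.
It fails at once if the pot is pushed more than 25 mm or knocked over (distance of pot from where it was at the start of the episode above 0.025 m or angle between pot's own z axis and vertical above 0.5 rad).
It fails at once if the glue bottle is pushed more than 25 mm or knocked over (distance of glue from where it was at the start of the episode above 0.025 m or angle between glue's own z axis and vertical above 0.5 rad).
It fails at once if the tape measure is pushed more than 25 mm or knocked over (distance of tape from where it was at the start of the episode above 0.025 m or angle between tape's own z axis and vertical above 0.5 rad).
It also fails if it takes over 54 s, if anything falls off the work surface, if the arm or the gripper's body presses on something with over 40 N, if the wrist force passes 120 N, or if a joint passes its speed limit or range.

ROBOT

A 6-joint arm with a two-finger parallel gripper is mounted at the origin on the work surface. World frame = base frame: x ahead of the robot, y to its left, z up, the work surface at z = 0. Lengths are in m, angles in rad, forces in N, time in s.
With the tool pointing down it reaches from about 0.375 to 0.975 m from the base axis. Payload 3.8 kg.
Tool frame: the origin (TCP) lies at the very end of the fingers, on their centre line; the grasp point (between the pads) lies arm.grasp_offset behind it (arm.grasp_offset is the distance from the TCP to the grasp point, in m); z points along the fingers, y is the line along which they close (so a half turn about z gives the same grasp; the last joint's range is limited). The gripper opens to 88 mm and grips with 3 to 60 N. Pads are 18 mm wide; open, the fingers measure 123 mm over their backs; the gripper's body (75 mm by 187 mm) begins 45 mm behind the grasp point.
Start: joints at [1.082, 0.264, 1.604, -0, 1.274, -0.037], TCP at [0.295, 0.607, 0.239] pointing down, gripper open.
Joint ranges: [-2.63, 2.63], [-0.94, 2.18], [0.31, 2.57], [-1.31, 4.45], [0, 2.66], [-2.55, 2.55]. Speed limits (rad/s): [2.57, 2.57, 3.14, 3.14, 3.14, 3.14].

INTERFACE

Orientations are given as a unit quaternion [x, y, z, w].
In Python, from rig import arm gives the robot as it stands. Calls block until the motion is done:
- arm.move_ptp(position, orientation): joint-space move of the TCP to a pose.
- arm.line_to(position, orientation=None, vel=0.15): straight line of the TCP; orientation=None keeps the orientation; vel is the mean speed in m/s.
- arm.move_j(angles): joint-space move.
- arm.set_gripper(opening, force=None): opening from 0.0 (shut) to 1.0 (fully open); force is the grip in N (None keeps the last); returns when the fingers have stopped.
- arm.hold(seconds).
- arm.solve_ik(position, orientation): joint angles nearest the present ones, or None.
- arm.observe(): the state.
- arm.camera(name): name is "side" or "top"; returns the picture (384x512x3 uint8, red, green, blue); there is no depth.
- arm.camera_info(name): a dict with "fx", "fy", "cx", "cy" (pixels), "R" (3x3) and "t" (3): a world point X has camera coordinates R X + t. Camera axes: x right, y down, z forward; pixel columns grow to the right and rows downward; lengths in m; the calibration is good to about 2 mm. A picture is of the moment at which its call begins. camera_info takes no time and is no camera call.
A pose or a line that the arm cannot do raises arm.IKError and nothing moves.
- arm.sign_off(): hands the job in; it is judged then, once.
Trained networks look in the newest picture that a camera, given by its name, has taken for a name from the list of things; names that differ only in an ending like _2 or _b are one class to them, and where a whole thing is asked for, a point or a joint stands for the part that bears it (a point fixed in the world has none). Each returns a list of dicts, best first, with "p" (0 to 1); they miss things now and then, are a little off and sometimes report something else, mostly with a low value. They report only what shows in the picture. A call takes as long as a camera call. They do not tell look-alikes from the thing itself.
- arm.masks_of(camera, name): "mask" (384x512 bool, what is visible of it) and "extent" ([centre column, centre row, width, height] in pixels, round what is visible of it).
- arm.spot_point(camera, name): "location" ([row, column] in pixels: a listed point, or the origin of a listed thing).
The state is a dict: "time": time; "joint_pos": joint angles; "qvel": joint speeds; "joint_torque": joint torques, N m; "ee_pos": TCP position; "tool_rot": TCP orientation; "wrist_force": force on the tool from outside, world axes, zero at the start; "moment": the same for the moment, N m; "gripper_width": opening from 0.0 (shut) to 1.0 (fully open); "grasp_force": force on a finger pad.
Only numpy, scipy, OpenCV 4.12 (cv2) and the standard library are available. Lean on these libraries where they do the work, as an engineer would, in place of code of your own. Each camera call takes 0.05 s, during which the arm holds its last target. There are 200 camera calls.

## Working session

There is one attempt and no reset: what is moved stays moved. The work goes in short steps, each a Python script; the robot and the scene stay as the last script left them, time stands still between calls to the robot, and variables do not carry over. Pictures are saved under pics/ and viewed, at most 10 in all, crops included, and the job is handed in when it is done.

```bash
mkdir -p pics; python3 - <<'E'
from rig import arm
import cv2,numpy as np
for c in("top","side"):
    im=arm.camera(c); cv2.imwrite(f"pics/{c}0.png",cv2.cvtColor(im,cv2.COLOR_RGB2BGR))
    i=arm.camera_info(c); print(c,i["fx"],i["cx"],i["cy"],np.round(-np.array(i["R"]).T@np.array(i["t"]),3),np.round(i["R"],2).tolist())
    for n in("tray_bar","tray","stand","bin","tape","pot","glue"):
        r=arm.spot_point(c,n); print(n,[(round(d["p"],2),np.round(d["location"],1).tolist()) for d in r[:3]])
o=arm.observe(); print(o, arm.grasp_offset)
E
```

```text
top 438.144295395537 259.19857782906394 188.22512901106185 [0.495 0.008 1.122] [[0.02, -1.0, 0.03], [-0.99, -0.02, -0.1], [0.1, -0.03, -0.99]]
tray_bar [(0.91, [189.8, 156.5])]
tray [(0.65, [198.2, 164.4]), (0.28, [272.4, 245.5])]
stand []
bin [(0.92, [217.0, 325.2])]
tape [(0.85, [273.7, 248.4])]
pot [(0.66, [124.4, 221.3])]
glue [(0.86, [134.3, 264.3])]
side 401.51762647920407 259.679619596348 194.1094626096736 [ 0.241 -0.717  0.79 ] [[0.89, -0.45, -0.0], [-0.29, -0.57, -0.77], [0.34, 0.69, -0.64]]
tray_bar [(0.84, [153.8, 223.3]), (0.29, [258.5, 194.0])]
tray [(0.89, [175.7, 226.6])]
stand [(0.97, [188.5, 228.7])]
bin [(0.62, [290.7, 275.5])]
tape [(0.92, [256.9, 192.1])]
pot [(0.59, [194.0, 296.4]), (0.48, [175.7, 245.7]), (0.33, [221.5, 318.0])]
glue [(0.8, [223.3, 315.1]), (0.65, [180.8, 203.8])]
{'time': 0.8, 'joint_pos': array([ 1.08211499e+00,  2.63895795e-01,  1.60398419e+00, -3.94163603e-06,
        1.27368252e+00, -3.68639511e-02]), 'qvel': array([ 0.00034557,  0.00034782, -0.00233408,  0.00043824,  0.00130541,
       -0.00036635]), 'joint_torque': array([-8.10181391e-04, -5.01971447e+01, -3.57233477e+01,  7.28232949e-02,
        1.78841944e-02, -4.77171216e-05]), 'ee_pos': array([0.29469094, 0.60728427, 0.23871711]), 'tool_rot': array([2.23991495e-01, 9.74591099e-01, 1.40675386e-05, 5.73552687e-06]), 'wrist_force': array([-0.35312945, -0.19621461, -0.66613915]), 'moment': array([ 0.02738006, -0.014943  , -0.01288436]), 'grasp_force': 0.0, 'gripper_width': 1.0000570381772587} 0.0187
```

View pics/top0.png

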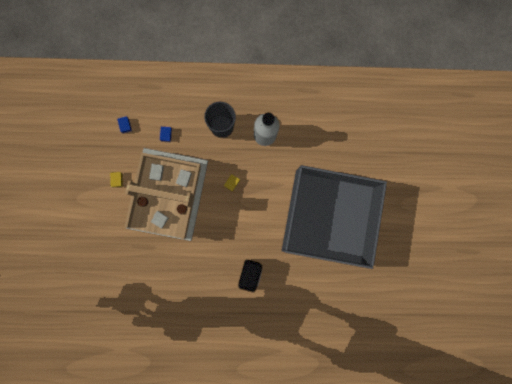

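View pics/side0.png

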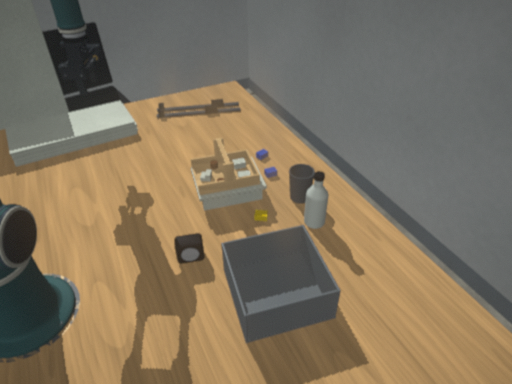

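The top view (image up = +x, left = +y) shows the tray at about (163,197), its bar from (130,190) to (187,199), and the mouth facing down. The bin rim spans (297,168) to (373,266), the tape is at (250,275), the pot at (221,118) and the glue at (266,128).

```bash
cat > h.py <<'E'
from rig import arm
import numpy as np
def on_plane(c,u,v,z):
    i=arm.camera_info(c);R=np.array(i["R"]);t=np.array(i["t"]);C=-R.T@t
    d=R.T@np.array([(u-i["cx"])/i["fx"],(v-i["cy"])/i["fy"],1]);return C+d*(z-C[2])/d[2]
def proj(c,X):
    i=arm.camera_info(c);p=np.array(i["R"])@X+np.array(i["t"]);return np.array([i["fx"]*p[0]/p[2]+i["cx"],i["fy"]*p[1]/p[2]+i["cy"]])
E
python3 - <<'E'
from h import *
import cv2
im=cv2.imread("pics/top0.png")[135:255,110:220]
cv2.imwrite("pics/crop.png",cv2.resize(im,None,fx=5,fy=5,interpolation=cv2.INTER_CUBIC))
def show(n,c,z,pts):
    P=np.array([on_plane(c,*p,z) for p in pts]);print(n,np.round(P[:,:2],3).tolist(),"mean",np.round(P.mean(0),3))
show("bar spot","top",.151,[(156.5,189.8)]);show("bar ends","top",.151,[(129,189),(188,199)])
show("bar side","side",.139,[(223.3,153.8)])
show("stand corners","top",.06,[(144,150),(207,160),(191,240)])
show("bin","top",.1,[(297,168),(384,181),(373,266),(284,253)])
show("pot","top",.1,[(220,117)]);show("glue","top",.17,[(268,119)]);show("tape","top",.065,[(251,272)])
arm.camera("top")
for n in("tray","bin","stand"):
  for d in arm.masks_of("top",n)[:2]:
    m=d["mask"].astype(np.uint8);r=cv2.minAreaRect(cv2.findNonZero(m));b=cv2.boxPoints(r);print(n,round(d["p"],2),np.round(b).tolist())
    if n=="bin":show("bin","top",.1,b)
E
```

```text
bar spot [[0.587, 0.204]] mean [0.587 0.204 0.151]
bar ends [[0.588, 0.264], [0.568, 0.134]] mean [0.578 0.199 0.151]
bar side [[0.581, 0.201]] mean [0.581 0.201 0.139]
stand corners [[0.693, 0.256], [0.671, 0.102], [0.477, 0.135]] mean [0.614 0.165 0.06 ]
bin [[0.65, -0.114], [0.623, -0.321], [0.424, -0.293], [0.451, -0.085]] mean [ 0.537 -0.203  0.1  ]
pot [[0.769, 0.071]] mean [0.769 0.071 0.1  ]
glue [[0.748, -0.04]] mean [ 0.748 -0.04   0.17 ]
tape [[0.403, -0.01]] mean [ 0.403 -0.01   0.065]
tray 0.72 [[118.0, 226.0], [134.0, 150.0], [202.0, 164.0], [187.0, 240.0]]
bin 0.77 [[280.0, 252.0], [297.0, 164.0], [389.0, 181.0], [373.0, 269.0]]
bin [[0.453, -0.077], [0.66, -0.113], [0.624, -0.334], [0.417, -0.292]] mean [ 0.538 -0.204  0.1  ]
stand 0.92 [[129.0, 229.0], [143.0, 148.0], [208.0, 160.0], [194.0, 241.0]]
stand 0.33 [[205.0, 102.0], [235.0, 102.0], [235.0, 137.0], [205.0, 137.0]]
```

View pics/crop.png

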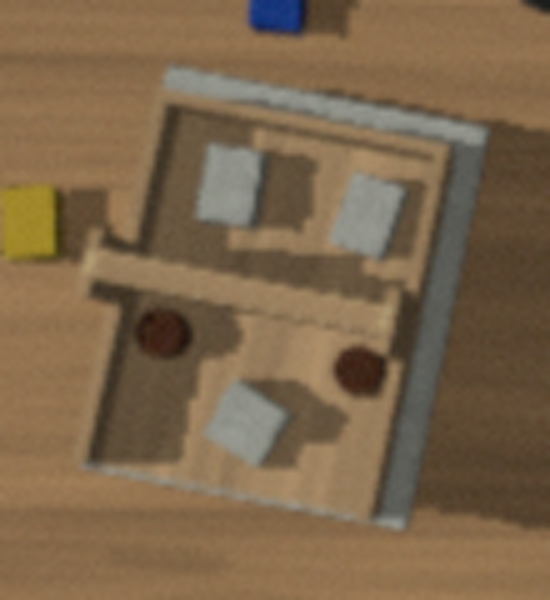

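```bash
cat >> h.py <<'E'
from scipy.spatial.transform import Rotation as Ro
YAW=-0.158; S=-1
BAR=np.array([.579,.2,.139]); STAND=np.array([.585,.195,0]); BIN=np.array([.537,-.203,0])
def pose(bar,th=0.,yaw=YAW,s=None):
    """TCP pose for bar centre, tray tipped mouth-down by th"""
    s=S if s is None else s
    T=Ro.from_euler("z",yaw)*Ro.from_euler("y",-th)
    M=T.as_matrix();z=-M[:,2];y=s*M[:,0];x=np.cross(y,z)
    return np.array(bar)+z*arm.grasp_offset, Ro.from_matrix(np.c_[x,y,z]).as_quat()
def mouth_pose(m,th,yaw=YAW,s=None):
    T=Ro.from_euler("z",yaw)*Ro.from_euler("y",-th)
    return pose(np.array(m)+T.apply([.09,0,.079]),th,yaw,s)
def ax(d,yaw=YAW): return np.array([np.cos(yaw)*d,np.sin(yaw)*d,0])
E
python3 - <<'E'
from h import *
for s in(1,-1):
    for n,p in [("grasp",pose(BAR,s=s)),("up",pose(BAR+[0,0,.16],s=s))]+[(t,mouth_pose(BIN+ax(.03)+[0,0,.13],np.radians(t),s=s)) for t in(0,20,40,60,70,80)]:
        q=arm.solve_ik(*p); print(s,n,None if q is None else np.round(q,2))
E
```

```text
1 grasp [ 0.29  0.25  1.86 -0.    1.04  0.45]
1 up [ 0.29  0.12  1.69 -0.    1.32  0.45]
1 0 [-0.36  0.33  1.61 -0.    1.2  -0.2 ]
1 20 [-0.41  0.06  1.92  0.12  0.83 -0.32]
1 40 [-0.5  -0.16  2.21  0.49  0.47 -0.71]
1 60 [-0.62 -0.29  2.49  1.71  0.4  -1.96]
1 70 None
1 80 None
-1 grasp None
-1 up None
-1 0 None
-1 20 None
-1 40 [-0.5  -0.16  2.21  0.49  0.47  2.43]
-1 60 [-0.62 -0.29  2.49  1.71  0.4   1.18]
-1 70 None
-1 80 None
```

```bash
python3 - <<'E'
from h import *
for y in(-9,-25,-40,-60,-75,-99,40,60,81):
  for z in(.13,.17):
    yaw=np.radians(y); L=[]
    for t in(0,15,30,45,60,70):
        q=arm.solve_ik(*mouth_pose(BIN+ax(.03,yaw)+[0,0,z],np.radians(t),yaw,1)); L.append("-" if q is None else str(np.round(q,1).tolist()))
    print(y,z,*L)
E
```

```text
-9 0.13 [-0.4, 0.3, 1.6, -0.0, 1.2, -0.2] [-0.4, 0.1, 1.8, 0.1, 0.9, -0.3] [-0.5, -0.1, 2.1, 0.2, 0.6, -0.5] [-0.5, -0.2, 2.3, 0.7, 0.4, -0.9] [-0.6, -0.3, 2.5, 1.7, 0.4, -2.0] -
-9 0.17 [-0.4, 0.3, 1.6, -0.0, 1.3, -0.2] [-0.4, 0.1, 1.8, 0.1, 1.0, -0.3] [-0.5, -0.1, 2.0, 0.2, 0.7, -0.4] [-0.5, -0.3, 2.2, 0.6, 0.5, -0.8] [-0.6, -0.4, 2.4, 1.4, 0.4, -1.7] -
-25 0.13 [-0.4, 0.3, 1.6, -0.0, 1.2, 0.0] [-0.4, 0.1, 1.8, -0.0, 0.9, 0.0] [-0.4, -0.1, 2.1, -0.0, 0.6, 0.1] [-0.4, -0.2, 2.3, -0.1, 0.3, 0.1] - -
-25 0.17 [-0.4, 0.3, 1.6, -0.0, 1.3, 0.0] [-0.4, 0.1, 1.8, -0.0, 1.0, 0.0] [-0.4, -0.1, 2.0, -0.0, 0.7, 0.1] [-0.4, -0.3, 2.2, -0.1, 0.4, 0.1] - -
-40 0.13 [-0.5, 0.3, 1.6, -0.0, 1.2, 0.2] [-0.4, 0.1, 1.8, -0.1, 0.9, 0.3] [-0.3, -0.0, 2.1, -0.3, 0.7, 0.5] [-0.3, -0.2, 2.3, -0.8, 0.4, 1.0] - [-0.1, -0.2, 2.6, 4.2, 0.7, 2.4]
-40 0.17 [-0.5, 0.3, 1.6, -0.0, 1.3, 0.2] [-0.4, 0.1, 1.8, -0.1, 1.0, 0.3] [-0.3, -0.1, 2.0, -0.3, 0.7, 0.5] [-0.3, -0.2, 2.2, -0.7, 0.5, 0.9] - [-0.1, -0.3, 2.5, 4.4, 0.6, 2.2]
-60 0.13 [-0.5, 0.3, 1.7, -0.0, 1.2, 0.5] [-0.4, 0.1, 1.8, -0.2, 1.0, 0.7] [-0.3, -0.0, 2.0,
[... 1508 characters left out ...]
8, 1.4, -2.1] [-0.9, 0.3, 1.9, 1.0, 1.5, -2.3] [-0.9, 0.4, 1.9, 1.0, 1.6, -2.4]
60 0.17 [-0.2, 0.1, 1.8, -0.0, 1.2, -1.3] [-0.4, 0.1, 1.8, 0.3, 1.2, -1.5] [-0.6, 0.1, 1.9, 0.5, 1.3, -1.8] [-0.7, 0.1, 1.9, 0.8, 1.4, -2.0] [-0.9, 0.2, 1.9, 1.0, 1.6, -2.2] [-0.9, 0.3, 1.9, 1.0, 1.7, -2.3]
81 0.13 [-0.2, 0.1, 1.9, -0.0, 1.2, -1.6] [-0.4, 0.1, 1.9, 0.3, 1.2, -1.9] [-0.6, 0.2, 1.8, 0.5, 1.4, -2.1] [-0.7, 0.3, 1.8, 0.7, 1.6, -2.3] [-0.8, 0.4, 1.7, 0.8, 1.7, -2.4] [-0.8, 0.5, 1.7, 0.9, 1.8, -2.4]
81 0.17 [-0.2, 0.1, 1.9, -0.0, 1.2, -1.6] [-0.4, 0.1, 1.8, 0.3, 1.3, -1.9] [-0.6, 0.1, 1.8, 0.5, 1.5, -2.1] [-0.7, 0.2, 1.7, 0.7, 1.6, -2.2] [-0.8, 0.4, 1.7, 0.8, 1.8, -2.3] [-0.8, 0.5, 1.7, 0.9, 1.9, -2.4]
```

```bash
sed -i 's/S=-1/S=1/' h.py; python3 - <<'E'
from h import *
import cv2
arm.move_ptp(*pose(BAR+[0,0,.13]))
arm.line_to(*pose(BAR),vel=.12)
arm.set_gripper(0.0,force=50); o=arm.observe(); print(o["gripper_width"]*88,o["grasp_force"],o["wrist_force"],o["time"])
arm.line_to(*pose(BAR+[0,0,.03]),vel=.03); arm.hold(.3)
arm.line_to(*pose(BAR+[0,0,.17]),vel=.08); arm.hold(.3)
o=arm.observe(); print(o["gripper_width"]*88,o["grasp_force"],o["wrist_force"],o["moment"],o["time"])
ims=[cv2.cvtColor(arm.camera(c),cv2.COLOR_RGB2BGR) for c in("top","side")]
a=ims[0][90:290,80:300];b=ims[1][30:230,120:340]
cv2.imwrite("pics/lift.png",cv2.resize(np.hstack([a,b]),None,fx=1.8,fy=1.8))
E
```

```text
13.452901696709922 49.94681317359209 [ 0.27585099  0.56071236 -0.44910805] 5.1583
13.295560085936652 49.94566585868597 [ 0.48465906 -0.34724542 -2.58910956] [-0.1031936   0.08654949 -0.03321647] 8.8083
```

View pics/lift.png

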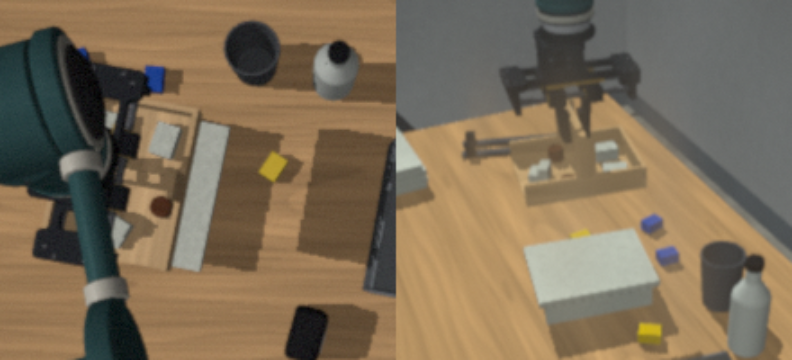

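The tray hangs level with its load; the stand is now fully visible in the side view, at about (592,265) in the crop. I'll carry the tray to the bin with the mouth turned to −y and tip it.

```bash
python3 - <<'E'
from h import *
import cv2
P=np.array([on_plane("side",(x-396)/1.8+120,y/1.8+30,.06) for x,y in[(526,244),(632,231),(657,277),(540,304)]]);print("stand",P.mean(0),P.round(3).tolist())
Y=np.radians(81); M=BIN+ax(.03,Y)
T0=mouth_pose(M+[0,0,.23],0,Y); arm.line_to(*T0,vel=.1)
arm.line_to(*mouth_pose(M+[0,0,.135],0,Y),vel=.08)
for t in range(6,61,6): arm.line_to(*mouth_pose(M+[0,0,.135],np.radians(t),Y),vel=.06)
arm.hold(.7)
o=arm.observe(); print(o["gripper_width"]*88,o["wrist_force"],o["time"],o["joint_pos"])
ims=[cv2.cvtColor(arm.camera(c),cv2.COLOR_RGB2BGR) for c in("top","side")]
cv2.imwrite("pics/tip.png",np.hstack([cv2.resize(ims[0][120:300,220:420],None,fx=2,fy=2),cv2.resize(ims[1][180:360,180:380],None,fx=2,fy=2)]))
E
```

```text
stand [0.58701206 0.19654979 0.06      ] [[0.51, 0.296, 0.06], [0.692, 0.248, 0.06], [0.67, 0.11, 0.06], [0.476, 0.132, 0.06]]
13.540586665786707 [-0.23154068 -0.65890722 -1.78595241] 17.3667 [-0.79814781  0.41617429  1.72494379  0.78080503  1.73753456 -2.38814343]
```

View pics/tip.png

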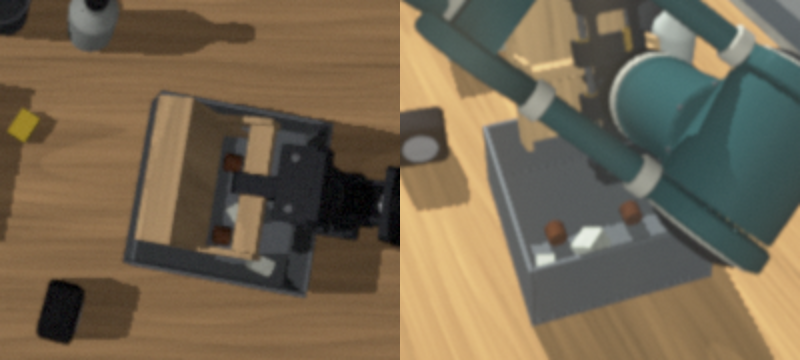

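The plugs and at least two white pieces are in the bin. I'll tip slightly more, then lift level and check that the tray is empty.

```bash
python3 - <<'E'
from h import *
import cv2
Y=np.radians(81); M=BIN+ax(.03,Y)
arm.line_to(*mouth_pose(M+[0,0,.135],np.radians(68),Y),vel=.06); arm.hold(.4)
for t in (50,30,10): arm.line_to(*mouth_pose(M+[0,0,.135],np.radians(t),Y),vel=.1)
arm.line_to(*mouth_pose(M+[0,0,.25],0,Y),vel=.1)
C=STAND*[1,1,0]+[0.001,.001,.06+.12+.079]
arm.line_to(*pose(C+[0,0,.05]),vel=.12)
arm.line_to(*pose(C),vel=.06); arm.hold(.8)
o=arm.observe(); print(o["gripper_width"]*88,o["grasp_force"],o["wrist_force"],o["time"])
ims=[cv2.cvtColor(arm.camera(c),cv2.COLOR_RGB2BGR) for c in("top","side")]
cv2.imwrite("pics/end.png",np.hstack([cv2.resize(ims[0][100:300,120:400],None,fx=1.5,fy=1.5),cv2.resize(ims[1][70:350,150:350],None,fx=1.5,fy=1.5)[:300]]) if 0 else np.hstack([cv2.resize(ims[0][100:320,120:400],(420,330)),cv2.resize(ims[1][70:350,130:380],(370,330))]))
E
```

```text
13.656067315767025 49.94577404111624 [ 0.17868396  0.36495548 -2.09626741] 25.2583
```

View pics/end.png

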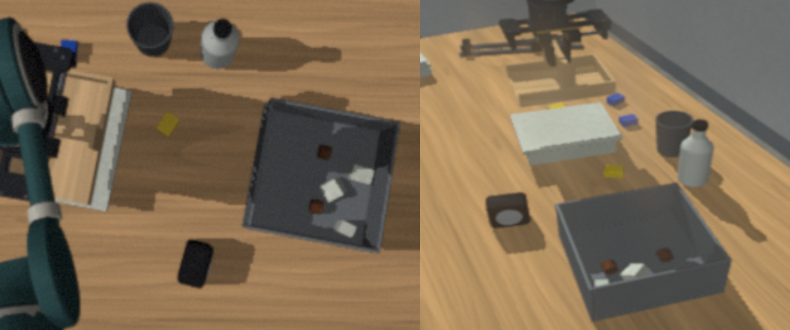

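All five offcuts (two plugs, three white pieces) are in the bin, and the tray is empty and level over the stand. Its far right corner is at about (195,150); I'll check that against the projection and hand in.

```bash
python3 - <<'E'
from h import *
c=STAND+[.001,.001,.18]+Ro.from_euler("z",YAW).apply([.09,-.07,.035]); p=proj("top",c); print(p)
if np.hypot(*(p-[195.3,150]))<8: print(arm.sign_off(), arm.observe()["time"])
E
```

```text
[195.70751586 151.1779204 ]
the job is handed in; nothing more can be done
the job is handed in; nothing more can be done
```

The job is handed in: all five offcuts are in the bin, and the arm is holding the empty tray level about 12 cm above the middle of its stand, with the pot, glue bottle and tape measure left where they stood.

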